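# Load the bench tumbler and clamp its guard

## Task

Slide the bench tumbler's yellow-framed guard fully open and lay every white kiln prop from the bench flat in its tub. Then slide the guard fully shut, swing the steel loop of the draw latch over the hook on the guard, and push the red lever over past centre until it clamps down, leaving the glaze jar and the bowl where they are.

Things in the scene. Friction and masses are not known exactly. Their poses are not given: they have to be found in the camera images.
- tumbler: Green bench tumbler, fixed. Origin: on the bench under the tub's centre; y along the guard's track (the guard opens towards +y), x across, z up. Casing 220 mm in x (20 mm thick side walls), y = -235 to 290 mm, 113 mm high; track strips at x = +-107 mm rise to 124 mm. Deck with the draw latch at y below -90 mm, motor end where the guard parks at y above 90 mm.
- tub_floor (a point): Centre of the tub's rubber-lined floor, 60 mm above the tumbler's underside. The tub is an open well 180 by 180 mm, centred on the tumbler's origin, its rim at 113 mm height.
- guard (a joint): How far the sliding guard is open, m: 0 shut, 0.18 fully open (end stops). A clear panel in a yellow frame, 200 by 200 mm, 6 mm thick, top 121 mm above the bench, centred over the tub when shut. About 1.5 N of friction; stays where left. Starts shut or up to 20 mm open.
- guard_handle (a point): Middle of the top edge of the guard's handle, an upright black rib 70 mm along the tumbler's x, 14 mm thick along its y, 38 mm tall above the panel (top 159 mm above the bench). 50 mm towards +y from the guard's centre; moves with the guard.
- lever (a joint): Angle of the latch's red lever, rad: 0 upright, positive pushed over towards the tumbler's -y (away from the guard); -0.35 leaning to the guard, 1.72 stop, lying just below level: clamped. With the loop hooked, dead centre is near 1.37; beyond it the loop's spring holds it down. Starts at -0.3 to -0.1; friction keeps it where left. Pushing takes under 6 N at the tip.
- latch_pivot (a point): The lever's fixed pivot axis (along the tumbler's x): 137 mm above the bench, at y = -138 mm in the tumbler's frame.
- lever_tip (a point): Free end of the lever, 85 mm from the pivot. The lever is a flat red bar 22 mm wide (x) and 8 mm thick.
- loop (a joint): Angle of the steel loop to the lever, rad: 0 in line with the lever, positive leaning back towards -y (stop 0.9), negative swinging over to the guard (+y). Starts near 0.85. It swings almost freely on a pin through the lever, 24 mm from the lever's pivot; once tipped past upright towards the guard it falls by its own weight. The released latch stands up to 240 mm above the bench.
- loop_bar (a point): Middle of the loop's cross bar, a steel rod 8 mm thick and 60 mm long along the tumbler's x, 81 mm from the loop's pin. Two thin side arms 50 mm apart join it to the pin, passing either side of the lever. The bar is sprung: it can be drawn up to 10 mm further from the pin at 2.5 N per mm.
- keeper (a point): Where the bar's middle lies when hooked: on the guard, 78 mm to -y of its centre, 4 mm above the panel. The keeper is a steel hook: upright 30 mm wide (x), 6 mm thick, +y face 4 mm to -y of this point, 17 mm tall, its 4 mm top lip overhanging 6 mm to +y. The bar goes over it, down on its +y side, then is drawn to -y under the lip. With the guard shut a falling loop clears the lip by 8 mm.
- glaze_jar: Glaze jar with a blue cap, 64 mm wide, 85 mm tall; origin under its centre. Leave alone.
- bowl: Terracotta bowl, 110 mm wide, 45 mm tall; origin under its centre. Leave alone.
- prop1: White ceramic kiln prop, 110 g (+-20%): a bar 70 mm long along its x axis with square 34 by 34 mm, 10 mm thick flanges at both ends and a round shaft 26 mm thick between (centre 17 mm above its underside). Origin: centre of its underside. Lies on the bench; there are 2 to 4 props, an absent one is None.
- prop2: White ceramic kiln prop, 110 g (+-20%): a bar 70 mm long along its x axis with square 34 by 34 mm, 10 mm thick flanges at both ends and a round shaft 26 mm thick between (centre 17 mm above its underside). Origin: centre of its underside. Lies on the bench; there are 2 to 4 props, an absent one is None.
- prop3: White ceramic kiln prop, 110 g (+-20%): a bar 70 mm long along its x axis with square 34 by 34 mm, 10 mm thick flanges at both ends and a round shaft 26 mm thick between (centre 17 mm above its underside). Origin: centre of its underside. Lies on the bench; there are 2 to 4 props, an absent one is None.
- prop4: White ceramic kiln prop, 110 g (+-20%): a bar 70 mm long along its x axis with square 34 by 34 mm, 10 mm thick flanges at both ends and a round shaft 26 mm thick between (centre 17 mm above its underside). Origin: centre of its underside. Lies on the bench; there are 2 to 4 props, an absent one is None.

How it is judged:
By the outcome, as a careful person would: the job done as asked, in the order asked, and still so for the second after the job is handed in, with the robot touching nothing.
Of prop1, prop2, prop3, prop4 only 2 to 4 are there at a start; the rules pass over those that are not, and their reading is None.
At some moment in a run one of prop1, prop2, prop3, prop4 may be knocked a few centimetres aside while the robot is not near it.
Once in a run the grip may slacken for a moment while it holds something.
It also fails if it takes over 210 s, if anything falls off the work surface, if the arm or the gripper's body presses on something with over 40 N, if the wrist force passes 120 N, or if a joint passes its speed limit or range.

## Robot

A 7-joint arm with a two-finger parallel gripper is mounted at the origin on the work surface. World frame = base frame: x ahead of the robot, y to its left, z up, the work surface at z = 0. Lengths are in m, angles in rad, forces in N, time in s.
With the tool pointing down it reaches from about 0.425 to 0.925 m from the base axis. Payload 6.8 kg.
Tool frame: the origin (TCP) lies on the front face of the gripper's body, between the roots of the fingers; the fingertips stand 73 mm ahead of it and the grasp point (between the pads) lies 54 mm ahead of it (env.nose_length is the distance from the TCP to the fingertips, in m); z points along the fingers, y is the direction in which the jaws open and shut (so a half turn about z gives the same grasp; the last joint's range is limited). The gripper opens to 85 mm and grips with 20 to 120 N. Pads are 22 mm wide; open, the fingers measure 114 mm over their backs; the gripper's body (76 mm by 85 mm) begins 54 mm behind the grasp point. The pads swing forward as they close: fully open they stand 13 mm farther back than shut.
Start: joints at [1.213, 0.477, 0.022, 1.555, -0.011, 1.109, -0.083], TCP at [0.167, -0.654, 0.304] pointing down, gripper open.
Joint ranges: [-2.96, 2.96], [-0.34, 2.1], [-1.41, 1.46], [0.24, 2.44], [-1.37, 4.51], [0.17, 1.92], [-2.96, 2.96]. Speed limits (rad/s): [2.39, 2.39, 3.14, 3.14, 3.14, 3.14, 3.14].

## Interface

Orientations are given as a unit quaternion [w, x, y, z].
In Python, from cell import env, kin, camera, calibration, job gives the robot as it stands. The module is installed in compiled form; this text tells all that it offers. Calls block until the motion is done:
- env.reach(position, orientation): joint-space move of the TCP to a pose.
- env.movel(position, velocity=0.15, rot=None, stop_force=None): straight line of the TCP; rot=None keeps the orientation; velocity is the mean speed in m/s. With stop_force (N) it stops when the force on the tool has changed by that much, and returns True; else False.
- env.goto_joints(angles): joint-space move.
- env.grip(opening, f_grip=None): finger opening in m; f_grip is the grip in N (None keeps the last); returns when the fingers have stopped.
- env.dwell(seconds).
- kin.inverse_kinematics(position, orientation): joint angles nearest the present ones, or None.
- env.get_state(): the state.
- camera(name): name is "side" or "top"; returns (picture, depth): 420x560x3 uint8, blue, green, red; 420x560 float32, m along the optical axis (not along the pixel's ray), 0 where there is no reading.
- calibration(name): a dict with "fx", "fy", "cx", "cy" (pixels), "k1" (the pictures are not rectified: a ray, as slopes to the right and down, at radius r is drawn at 1 + k1 r^2 times it, then the intrinsics apply), "rvec" (rotation vector, rad) and "tvec" (3), from world to camera coordinates, as OpenCV has them. Camera axes: x right, y down, z forward; pixel columns grow to the right and rows downward; lengths in m; the calibration is good to about 2 mm. A picture is of the moment at which its call begins. calibration takes no time and is no camera call.
A pose or a line that the arm cannot do raises env.PlanningError and nothing moves.
- job.job_done(): hands the job in, once; it reports no verdict.
The state is a dict: "time": time; "qpos": joint angles; "joint_velocities": joint speeds; "joint_torque": joint torques, N m; "tcp_pos": TCP position; "orientation": TCP orientation; "force": force on the tool from outside, world axes, zero at the start; "torque": the same for the moment, N m; "opening": finger opening in m.
Only numpy, scipy, OpenCV 4.12 (cv2) and the standard library are available. Lean on these libraries where they do the work, as an engineer would, in place of code of your own. Each camera call takes 0.05 s, during which the arm holds its last target. There are 200 camera calls.

## Working session

There is one attempt and no reset: what is moved stays moved. The work goes in short steps, each a Python script; the robot and the scene stay as the last script left them, time stands still between calls to the robot, and variables do not carry over. Pictures are saved under pics/ and viewed, and the job is handed in when it is done.

```bash
mkdir -p pics; ls
cat > h.py <<'E'
import numpy as np, cv2
from cell import env, kin, camera, calibration, job
def snap(name,fn=None):
    p,d=camera(name)
    if fn: cv2.imwrite('pics/'+fn+'.png',p)
    return p,d
def C(name):
    c=calibration(name); R=cv2.Rodrigues(np.array(c['rvec'],float))[0]; return c,R,np.array(c['tvec'],float).ravel()
def proj(name,P):
    c,R,t=C(name); q=R@np.asarray(P,float)+t; a=q[:2]/q[2]; s=1+c['k1']*(a@a)
    return np.array([c['fx']*a[0]*s+c['cx'],c['fy']*a[1]*s+c['cy']])
def ray(name,uv):
    c,R,t=C(name); u,v=uv; d=np.array([(u-c['cx'])/c['fx'],(v-c['cy'])/c['fy']]); a=d.copy()
    for _ in range(20): a=d/(1+c['k1']*(a@a))
    o=-R.T@t; return o,R.T@np.array([a[0],a[1],1.0])
def onplane(name,uv,z):
    o,d=ray(name,uv); return o+d*(z-o[2])/d[2]
def atdepth(name,uv,dep):
    o,d=ray(name,uv); return o+d*dep
def down(yaw):
    # tool z down, tool y (jaw direction) at angle yaw in world xy
    y=np.array([np.cos(yaw),np.sin(yaw),0]); z=np.array([0,0,-1.]); x=np.cross(y,z)
    from scipy.spatial.transform import Rotation as Ro
    q=Ro.from_matrix(np.c_[x,y,z]).as_quat(); return [q[3],q[0],q[1],q[2]]
E
python3 - <<'E'
from h import *
for n in('side','top'):
    snap(n,n+'0'); c,R,t=C(n); print(n,c,-R.T@t)
s=env.get_state(); print(s['time'],s['tcp_pos'],s['orientation'],s['opening'],s['force'])
E
```

```text
pics
side {'fx': 461.7408954677195, 'fy': 461.7408954677195, 'cx': 281.699347766685, 'cy': 210.36471630560067, 'k1': 0.01659546172092751, 'rvec': array([ 0.68594276, -2.73088697,  0.99563721]), 'tvec': array([0.47453488, 0.38292239, 0.87672906])} [0.30200203 0.46460163 0.9129112 ]
top {'fx': 433.18301277954845, 'fy': 433.18301277954845, 'cx': 277.2681656830661, 'cy': 213.7900294767402, 'k1': -0.04055419595851413, 'rvec': array([ 2.14789313, -2.11680497,  0.14613278]), 'tvec': array([-0.0850818 ,  0.61725211,  1.00155149])} [ 0.45671049 -0.09623997  1.08328107]
0.1 [ 0.16675303 -0.65365222  0.30302699] [-7.98272703e-04  9.92207052e-01  1.24597347e-01 -1.73795372e-04] 0.0856434952939365 [-0.67653642  0.07326489 -0.33569875]
```

View pics/side0.png

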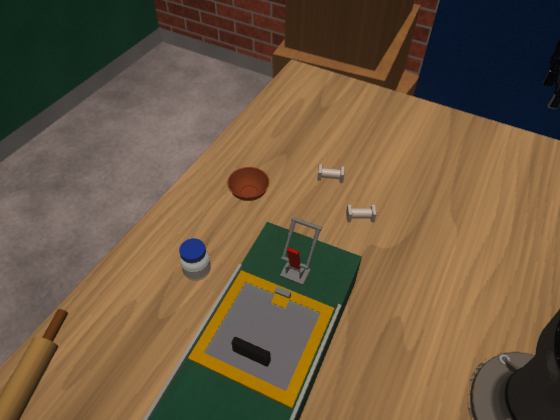

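View pics/top0.png

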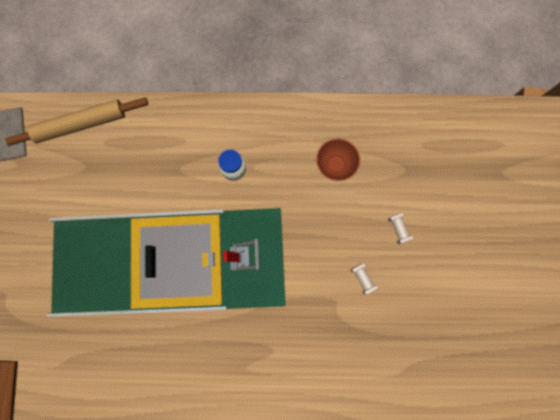

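Both views show two props: top at about (401,228) and (364,279). The tumbler is at the left, with the guard about shut. Next I measure the tumbler and props by mask.

```bash
cat >> h.py <<'E'
def masks(p):
    h=cv2.cvtColor(p,cv2.COLOR_BGR2HSV); H,S,V=[h[...,i].astype(int) for i in range(3)]
    return dict(green=(H>60)&(H<95)&(S>100)&(V<130),yellow=(H>18)&(H<28)&(S>200)&(V>150),white=(S<60)&(V>150),red=(((H<6)|(H>174))&(S>180)&(V>80)),black=(V<40),blue=(H>110)&(H<130)&(S>150)&(V>80))
def blobs(m,amin=15):
    n,l,s,c=cv2.connectedComponentsWithStats(m.astype(np.uint8),connectivity=8)
    return [(s[i,4],c[i],l==i) for i in range(1,n) if s[i,4]>=amin]
def rect(m):
    pts=np.argwhere(m)[:,::-1].astype(np.float32); return cv2.minAreaRect(pts)
def findprops(p,name='top'):
    out=[]
    for a,c,m in blobs(masks(p)['white'],60):
        pts=np.argwhere(m)[:,::-1].astype(float)
        P=np.array([onplane(name,q,0.017)[:2] for q in pts]); r=cv2.minAreaRect(P.astype(np.float32))
        (w,h)=r[1]; ang=np.radians(r[2]) + (0 if w>h else np.pi/2)
        out.append((np.array(r[0]),((ang+np.pi/2)%np.pi)-np.pi/2,max(w,h),min(w,h),a,c))
    return out
E
python3 - <<'E'
from h import *
for n in('top','side'):
    p=cv2.imread(f'pics/{n}0.png')
    for o in findprops(p,n): print(n,'prop',o)
    mk=masks(p)
    for k,z in (('green',.113),('yellow',.121),('red',.2),('black',.159),('blue',.085)):
        for a,c,m in blobs(mk[k],25):
            r=rect(m); bp=cv2.boxPoints(r); print(n,k,a,c.round(1),[onplane(n,b,z)[:2].round(4).tolist() for b in bp])
E
```

```text
Traceback (most recent call last):
  File "h.py", line 37, in findprops
    P=np.array([onplane(name,q,0.017)[:2] for q in pts]); r=cv2.minAreaRect(P.astype(np.float32))
                ~~~~~~~^^^^^^^^^^^^^^
  File "h.py", line 17, in onplane
    o,d=ray(name,uv); return o+d*(z-o[2])/d[2]
        ~~~^^^^^^^^^
  File "h.py", line 13, in ray
    c,R,t=C(name); u,v=uv; d=np.array([(u-c['cx'])/c['fx'],(v-c['cy'])/c['fy']]); a=d.copy()
          ~^^^^^^
  File "h.py", line 8, in C
    c=calibration(name); R=cv2.Rodrigues(np.array(c['rvec'],float))[0]; return c,R,np.array(c['tvec'],float).ravel()
ValueError: time passes only in moves, steps and waits
```

```bash
sed -i 's/^def C(name):/import functools\n@functools.lru_cache(None)\ndef C(name):/' h.py
python3 - <<'E'
from h import *
for n in('top','side'):
    p=cv2.imread(f'pics/{n}0.png')
    for o in findprops(p,n): print(n,'prop',o)
    mk=masks(p)
    for k,z in (('green',.113),('yellow',.121),('red',.2),('black',.159),('blue',.085)):
        for a,c,m in blobs(mk[k],40):
            if a>30000: continue
            r=rect(m); bp=cv2.boxPoints(r); print(n,k,a,c.round(1),[onplane(n,b,z)[:2].round(4).tolist() for b in bp])
E
```

```text
top prop (array([1.08169556, 0.3534776 ]), np.float64(1.558612364807784), 0.4131394326686859, 0.268861323595047, np.int32(6556), array([121.58358755,  34.23825503]))
top prop (array([ 1.20074892, -0.17044884]), np.float64(-1.5628684098793668), 0.07356005162000656, 0.027379978448152542, np.int32(115), array([316.37391304,   3.17391304]))
top prop (array([ 1.08548129, -0.47638899]), np.float64(-1.5490580247257726), 0.6020938754081726, 0.2686426341533661, np.int32(9062), array([426.19741779,  34.12668285]))
top prop (array([1.19272006, 0.55225241]), np.float64(1.2217746848701259), 0.0464356429874897, 0.02327652834355831, np.int32(65), array([54.96923077,  8.76923077]))
top prop (array([1.16316223, 0.10615672]), np.float64(1.477813388915325), 0.06921058893203735, 0.027377774938941002, np.int32(121), array([215.30578512,  16.70247934]))
top prop (array([1.07772303, 0.66352212]), np.float64(0.13946708312635958), 0.1165001168847084, 0.06295757740736008, np.int32(417), array([10.3764988 , 45.03117506]))
top prop (array([ 1.06815505, -0.14824426]), np.float64(-0.15100003538500228), 0.03322409
[... 4435 characters left out ...]
  36.1] [[1.8471, -0.4562], [1.5261, -0.6426], [1.0726, -0.1201], [1.3105, 0.0116]]
side black 240 [143.2   9.2] [[1.4728, -0.6693], [1.413, -0.7214], [1.3013, -0.5893], [1.3579, -0.5417]]
side black 4395 [528.4  40.7] [[0.4636, -1.2375], [0.195, -1.3827], [0.1159, -0.7514], [0.3207, -0.6405]]
side black 479 [324.3 351.2] [[0.3766, 0.2644], [0.394, -0.028], [0.387, -0.0282], [0.3711, 0.2638]]
side black 3698 [536.5 380.9] [[0.1289, -0.0797], [0.0401, -0.128], [0.017, 0.0704], [0.0929, 0.1118]]
side black 564 [250.7 351.2] [[0.5262, 0.2174], [0.5296, 0.1931], [0.4557, 0.1893], [0.4538, 0.2131]]
side blue 409 [191.9 248.8] [[0.7778, 0.0292], [0.7312, 0.004], [0.7013, 0.0482], [0.7463, 0.0725]]
```

Run:
```python
from h import *
print(env.nose_length)
p=cv2.imread('pics/top0.png'); mk=masks(p)
L=[]
for a,c,m in blobs(mk['white'],60):
    if abs(c[0]-139.5)<3 and a>300:
        pts=np.array([onplane('top',q,.124) for q in np.argwhere(m)[:,::-1]])[:,:2]
        d=cv2.fitLine(pts.astype(np.float32),cv2.DIST_HUBER,0,.01,.01).ravel(); L.append(d); print('strip',d, pts.min(0),pts.max(0))
for name in('top','side'):
    p=cv2.imread(f'pics/{name}0.png'); m=masks(p)['yellow']
    pts=np.array([onplane(name,q,.121) for q in np.argwhere(m)[:,::-1] if q[1]>250 or name=='top'])[:,:2]
    print(name,cv2.minAreaRect(pts.astype(np.float32)))
    # per-edge: project on tumbler axes
    psi=.053
    ax=np.array([[np.cos(psi),np.sin(psi)],[-np.sin(psi),np.cos(psi)]])
    q=(pts-[.5,.145])@ax.T; print(np.percentile(q,[0.5,99.5],axis=0))
    g=masks(p)['green']; 
    pg=np.array([onplane(name,q,.113) for q in np.argwhere(g)[:,::-1]])[:,:2]; q=(pg-[.5,.145])@ax.T; k=(abs(q)<.4).all(1); print('green',np.percentile(q[k],[0.5,99.5],axis=0))
    m=masks(p)['black']
    for a,c,b in blobs(m,200):
        q=(np.array([onplane(name,u,.159) for u in np.argwhere(b)[:,::-1]])[:,:2]-[.5,.145])@ax.T
        if abs(q).max()<.2: print('handle',q.min(0),q.max(0),q.mean(0))
```

```text
0.0726
strip [ 0.06198027 -0.9980774   0.6008343   0.23469633] [0.58522159 0.04473886] [0.61346071 0.44374078]
strip [ 0.06139797 -0.9981134   0.38612038  0.22167987] [0.37106528 0.03296052] [0.39945106 0.4284595 ]
top ((0.4985955059528351, 0.1475076973438263), (0.19592459499835968, 0.19645826518535614), 3.633643865585327)
[[-0.09882467 -0.09520047]
 [ 0.0959525   0.10136704]]
green [[-0.10464713 -0.23198981]
 [ 0.10399154  0.28286772]]
handle [-0.03465324  0.03925146] [0.02997932 0.05696124] [-0.00297697  0.04804031]
side ((0.49840983748435974, 0.14710307121276855), (0.1990543007850647, 0.19861476123332977), 3.4197986125946045)
[[-0.10078793 -0.09672337]
 [ 0.09767336  0.10108164]]
green [[-0.10820217 -0.23573102]
 [ 0.10519838  0.20373695]]
handle [-0.12245507 -0.16715612] [-0.11512919  0.12575487] [-0.11886678  0.00042676]
handle [-0.04232811  0.04647653] [0.03166309 0.07071666] [-0.0059455   0.05863179]
```

Run:
```python
import cv2
p=cv2.imread('pics/top0.png')[190:330,30:310]; cv2.imwrite('pics/t1.png',cv2.resize(p,None,fx=2.85,fy=2.85,interpolation=2))
p=cv2.imread('pics/side0.png')[210:420,140:380]; cv2.imwrite('pics/s1.png',cv2.resize(p,None,fx=2.8,fy=2.8,interpolation=2))
```

```text
(no output)
```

View pics/t1.png

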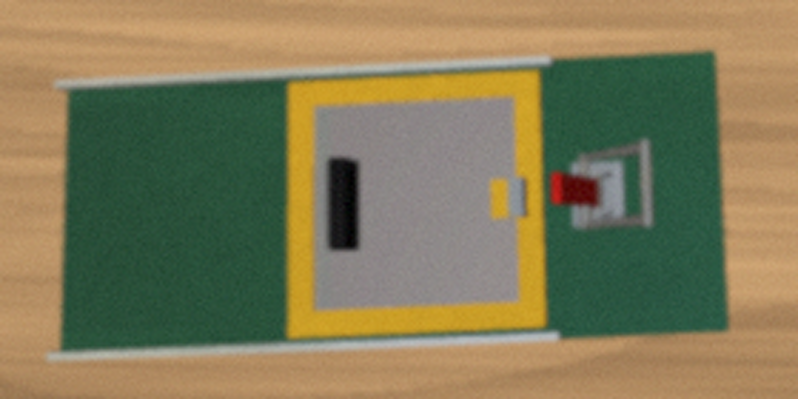

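View pics/s1.png

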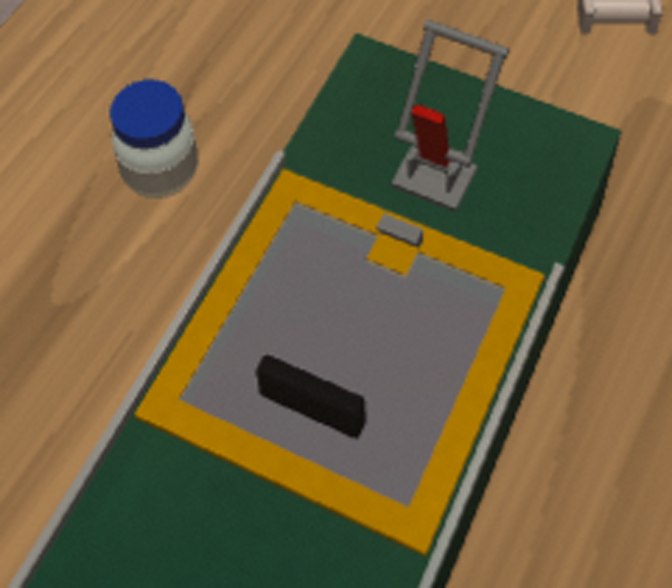

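```bash
cat >> h.py <<'E'
PSI=.061; O=np.array([.4988,.143])
TX=np.array([np.cos(PSI),np.sin(PSI)]); TY=np.array([-np.sin(PSI),np.cos(PSI)])
def T(x,y,z): 
    q=O+x*TX+y*TY; return [q[0],q[1],z]
def tf(P): d=np.asarray(P)[:2]-O; return np.array([d@TX,d@TY])
def pick(pos,yaw):
    best=None
    for k in(0,np.pi):
        q=kin.inverse_kinematics(pos,down(yaw+k))
        if q is not None:
            s=abs(q[6])
            if best is None or s<best[0]: best=(s,yaw+k,q)
    return best
def st(): 
    s=env.get_state(); print('t %.1f'%s['time'],'tcp',np.round(s['tcp_pos'],4),'op %.4f'%s['opening'],'F',np.round(s['force'],1)); return s
E
python3 - <<'E'
from h import *
h=[.4955,.197]
for z in(.4,.2):
    for k in(0,np.pi): 
        q=kin.inverse_kinematics([*h,z],down(PSI+np.pi/2+k)); print(z,k,None if q is None else np.round(q,2))
for k in(0,np.pi): 
        q=kin.inverse_kinematics([h[0]-.011,h[1]+.18,.2],down(PSI+np.pi/2+k)); print(k,None if q is None else np.round(q,2))
E
```

```text
0.4 0 [ 0.53  0.47 -1.37  1.71  0.47  1.35  0.71]
0.4 3.141592653589793 [ 0.39  0.33 -1.09  1.72  0.31  1.28 -2.28]
0.2 0 [ 0.38  0.69 -1.19  1.93  0.74  1.05  0.49]
0.2 3.141592653589793 [ 0.16  0.51 -0.84  1.95  0.48  0.9  -2.43]
0 [-0.24  0.6  -0.72  1.76  0.47  0.96  0.48]
3.141592653589793 [-0.16  0.64 -0.84  1.76  0.56  1.   -2.72]
```

Run:
```python
from h import *
y=PSI+np.pi/2; h=[.4955,.1955]
env.reach([*h,.36],down(y)); env.grip(.06,60); s=st()
print(np.round(s['qpos'],2))
print(env.movel([*h,.202],.12,stop_force=15)); st()
env.grip(.0,60); st()
```

```text
t 3.7 tcp [0.4956 0.1954 0.36  ] op 0.0599 F [ 1.  -0.1 -0.1]
[ 0.48  0.46 -1.26  1.77  0.46  1.26  0.73]
False
t 5.1 tcp [0.4959 0.1958 0.2027] op 0.0598 F [-0.   0.8  0. ]
t 5.6 tcp [0.4956 0.1957 0.2024] op 0.0127 F [-1.1 -0.4  4.4]
```

Run:
```python
from h import *
s=env.get_state(); p=np.array(s['tcp_pos']); g=p+np.r_[TY*.195,0]
print(env.movel(g.tolist(),.10,stop_force=12)); s=st(); print('moved',tf(s['tcp_pos'])-tf(p), tf(s['tcp_pos']))
env.grip(.05); s=st(); q=s['tcp_pos'];env.movel([q[0],q[1],.36],.2); snap('top','top1'); snap('side','side1')
print(np.round(env.get_state()['qpos'],2))
for o in findprops(cv2.imread('pics/top1.png')):
    if .06<o[2]<.08 and o[0][0]<.8: print(o)
```

```text
True
t 7.2 tcp [0.4848 0.3718 0.2024] op 0.0132 F [-1.3 -3.5  8. ]
moved [-8.89338501e-05  1.76408187e-01] [-3.81721674e-05  2.29228634e-01]
t 7.6 tcp [0.4844 0.3715 0.2017] op 0.0502 F [ 0.3  0.1 -0.5]
[ 0.03  0.57 -1.15  1.6   0.53  1.33  0.44]
(array([0.73596323, 0.03599307]), np.float64(-1.0610190909380002), 0.06490549445152283, 0.03584990277886391, np.int32(121), array([234.19834711, 171.03305785]))
(array([ 0.5925526 , -0.38245031]), np.float64(0.3730538411540776), 0.06946534663438797, 0.03258868679404259, np.int32(290), array([400.35172414, 228.03103448]))
(array([ 0.46678731, -0.29012728]), np.float64(0.4944333000783505), 0.07000699639320374, 0.03203758969902992, np.int32(301), array([364.05647841, 278.6345515 ]))
```

View pics/top1.png

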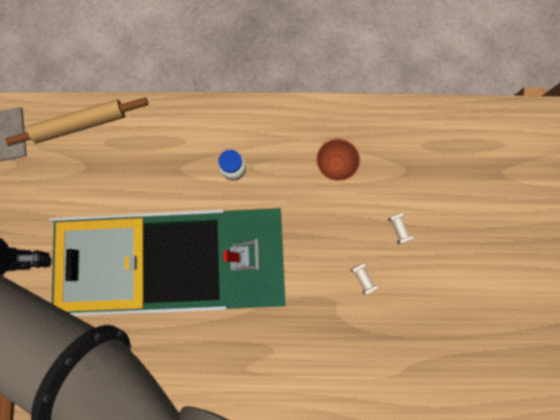

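View pics/side1.png

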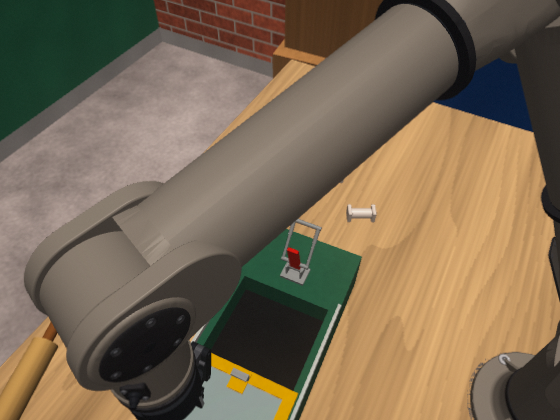

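```bash
cat >> h.py <<'E'
def propcorr(o):
    # blob centre on z=.017 -> top plane z=.033
    c,_,_=np.array(o[0]),0,0
    cam=np.array([.4567,-.0962]); return c-(c-cam)/1.066*.015
def look(fn):
    p,_=snap('top',fn); out=[]
    for o in findprops(p):
        if .055<o[2]<.085 and .022<o[3]<.045 and o[0][0]<.7: out.append((propcorr(o),o[1])); print('prop',np.round(out[-1][0],4),round(o[1],3),round(o[2],4),round(o[3],4))
    return out
E
python3 - <<'E'
from h import *
for c,a in (([.4665,-.2875],.494),([.5905,-.3787],.375)):
    for z in(.38,.079):
        for k in(-1,1):
            q=kin.inverse_kinematics([*c,z],down(a+k*np.pi/2)); print(z,k,None if q is None else np.round(q,2))
for k in (0,np.pi):
    q=kin.inverse_kinematics(T(.04,0,.14),down(PSI+k)); print(k,None if q is None else np.round(q,2))
E
```

```text
0.38 -1 [ 1.13  0.31 -0.85  1.72  0.24  1.22 -0.86]
0.38 1 [ 1.4   0.49 -1.3   1.71  0.49  1.32  2.07]
0.079 -1 [ 0.76  0.62 -0.41  1.99  0.42  0.61 -1.01]
0.079 1 [ 1.18  0.84 -1.01  1.96  0.94  0.9   1.73]
0.38 -1 [ 0.88  0.54 -0.62  1.36  0.31  1.34 -0.94]
0.38 1 [ 1.13  0.71 -1.14  1.34  0.64  1.48  1.99]
0.079 -1 [ 0.75  0.8  -0.41  1.6   0.4   0.82 -1.01]
0.079 1 [ 1.07  0.99 -0.95  1.58  0.89  1.06  1.82]
0 [ 0.15  0.59 -0.68  1.93  0.52  0.8  -0.76]
3.141592653589793 [ 0.51  0.93 -1.3   1.91  1.01  1.16  2.01]
```

Run:
```python
from h import *
c,a=[.4665,-.2875],.494; y=a-np.pi/2
env.reach([*c,.38],down(y)); env.grip(.06,60); 
for c2,a2 in look('top2'): pass
print(env.movel([*c,.12],.2,stop_force=15)); print(env.movel([*c,.0795],.08,stop_force=10)); st()
env.grip(0,60); st(); env.movel([*c,.38],.2); s=st(); snap('side','side2'); look('top3')
```

```text
prop [ 0.5907 -0.3784] 0.369 0.0694 0.0329
False
False
t 13.5 tcp [ 0.4666 -0.2873  0.0792] op 0.0599 F [-0.2 -0.2  0.4]
t 13.9 tcp [ 0.4669 -0.2877  0.0802] op 0.0235 F [-0.7  0.1  5.5]
t 15.5 tcp [ 0.466  -0.2874  0.3789] op 0.0244 F [-0.6  0.4 -1.4]
prop [ 0.5908 -0.3784] 0.373 0.0697 0.0326
```

View pics/side2.png

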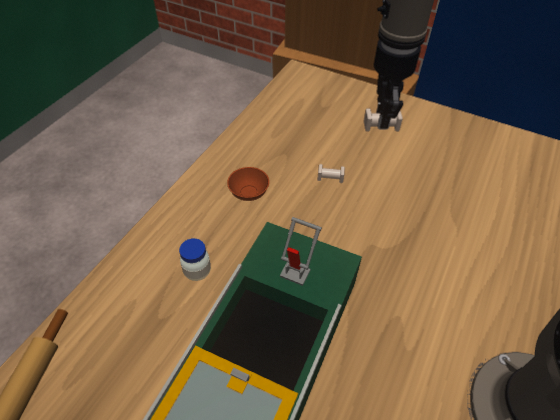

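The prop at (384,120) is held level and the tub is open. Now I place it on the tub's -x side.

```bash
cat > place.py <<'E'
from h import *
def place(x,y0):
    env.reach(T(x,y0,.38),down(PSI)); s=st()
    print(env.movel(T(x,y0,.17),.2)); print('stop',env.movel(T(x,y0,.137),.05,stop_force=4)); st()
    env.grip(.045); st(); env.movel(T(x,y0,.38),.25); st()
E
python3 - <<'E'
from place import *
place(-.042,0)
look('top4'); snap('side','side4')
E
```

```text
t 17.2 tcp [0.4576 0.1389 0.3797] op 0.0243 F [-0.3  0.2 -1.2]
False
stop True
t 19.0 tcp [0.4567 0.1402 0.1402] op 0.0237 F [-2.7 -1.5  8.5]
t 19.3 tcp [0.4564 0.1398 0.1398] op 0.0448 F [ 1.2  1.  -0.9]
t 20.4 tcp [0.4563 0.1398 0.3786] op 0.0454 F [ 0.4 -0.4  0.1]
prop [ 0.5905 -0.3781] 0.385 0.069 0.0326
prop [0.4571 0.1544] -1.514 0.0741 0.0342
```

View pics/side4.png

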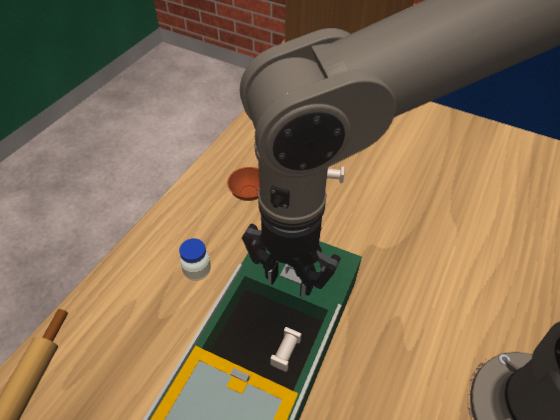

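The first prop lies flat in the tub at (286,348). Next is the second one.

Run:
```python
from place import *
c,a=[.5906,-.3783],.378; y=a-np.pi/2
env.reach([*c,.38],down(y)); env.grip(.06,60); p,_=snap('side','side5')
for o in findprops(p,'side'): 
    if .05<o[2]<.09: print(o[0],o[1],o[5])
```

```text
[ 0.99157584 -0.26082167] 0.950977074958844 [184.71176471 152.70588235]
[ 0.59382087 -0.392257  ] 0.371458441213552 [330.92258065 171.01290323]
[0.74867558 0.0307453 ] 0.7383106790057026 [194.54471545 262.90243902]
[0.47049195 0.10973414] -1.5105120760922919 [285.77114428 346.4800995 ]
```

Run:
```python
from place import *
c=[.5906,-.3783]; 
print(env.movel([*c,.12],.2,stop_force=15)); print(env.movel([*c,.0795],.08,stop_force=10)); st()
env.grip(0,60); st(); env.movel([*c,.38],.2); s=st(); snap('side','side6')
```

```text
False
False
t 24.9 tcp [ 0.5907 -0.3781  0.0793] op 0.0600 F [ 0.3  0.2 -0.7]
t 25.3 tcp [ 0.5911 -0.3785  0.0804] op 0.0238 F [ 0.3 -0.   5. ]
t 27.0 tcp [ 0.5902 -0.3784  0.3786] op 0.0240 F [-0.3 -0.1 -1.1]
```

View pics/side6.png

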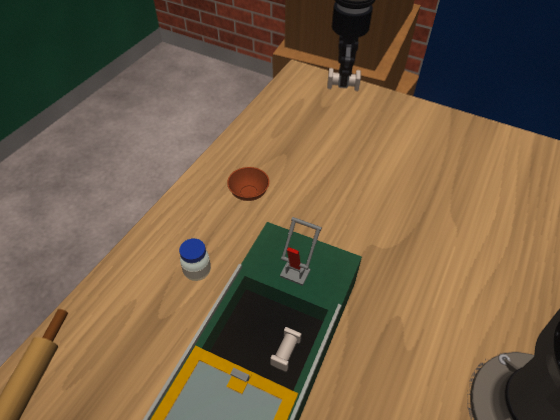

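Run:
```python
from place import *
place(.042,0)
look('top7'); snap('side','side7')
```

```text
t 28.9 tcp [0.5416 0.144  0.3797] op 0.0239 F [-0.3 -0.2 -2. ]
False
stop True
t 30.7 tcp [0.5405 0.1453 0.1403] op 0.0239 F [-0.8 -1.   5.7]
t 31.0 tcp [0.54   0.1448 0.1398] op 0.0449 F [-0.4 -0.4  0.1]
t 32.1 tcp [0.5403 0.145  0.3785] op 0.0452 F [ 0.1  0.  -1. ]
prop [0.5454 0.1598] -1.517 0.0726 0.0326
```

View pics/side7.png

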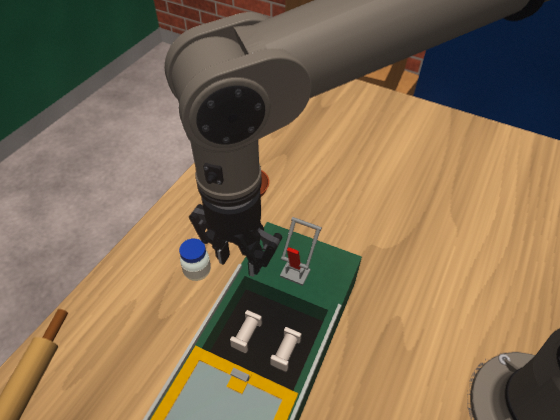

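View pics/top7.png

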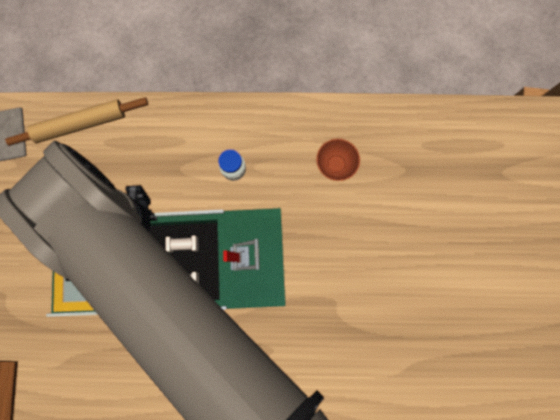

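```bash
python3 - <<'E'
from h import *
y=PSI+np.pi/2
env.reach(T(0,.229,.36),down(y)); env.grip(.05,60)
print(env.movel(T(0,.229,.202),.15,stop_force=15)); env.grip(0,60); st()
print(env.movel(T(0,.035,.202),.10,stop_force=12)); s=st(); print(tf(s['tcp_pos']))
env.grip(.05); s=st(); print(tf(s['tcp_pos'])); q=s['tcp_pos']; env.movel([q[0],q[1],.38],.2)
# clear view of the latch
env.reach(T(0,-.33,.40),down(PSI+np.pi/2)); s=st(); print(np.round(s['qpos'],2)); env.grip(0,60)
snap('side','side8'); snap('top','top8')
E
python3 - <<'E'
import cv2
p=cv2.imread('pics/side8.png')[180:400,140:400]; cv2.imwrite('pics/s8.png',cv2.resize(p,None,fx=2.7,fy=2.7,interpolation=2))
E
```

```text
False
t 35.2 tcp [0.4851 0.3715 0.2028] op 0.0130 F [-1.9 -2.6  6.5]
True
t 36.8 tcp [0.4962 0.1915 0.2028] op 0.0132 F [0.9 1.8 0.9]
[0.0003448  0.04859574]
t 37.3 tcp [0.4963 0.1922 0.2028] op 0.0501 F [-0.6  0.  -0.1]
[0.00055003 0.04922678]
t 39.7 tcp [ 0.5192 -0.1846  0.4   ] op 0.0502 F [-0.2  0.2 -0.2]
[ 1.18  0.46 -1.28  1.68  0.45  1.35  1.46]
```

View pics/s8.png

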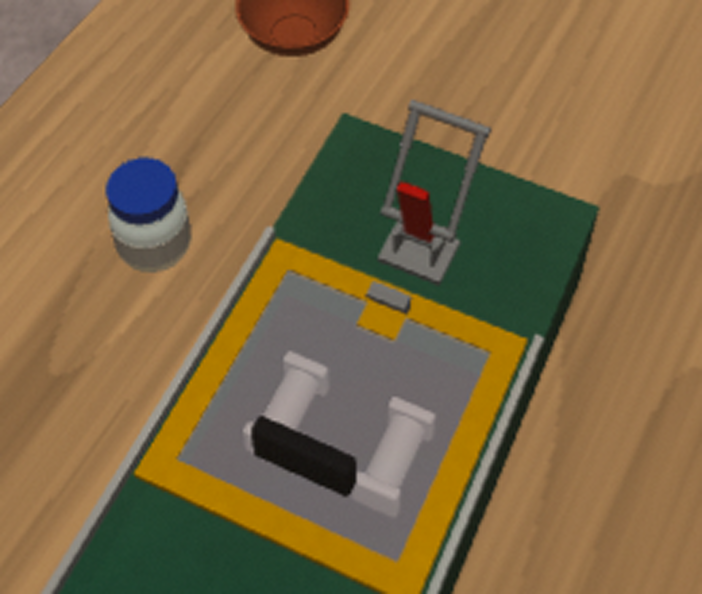

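View pics/top8.png

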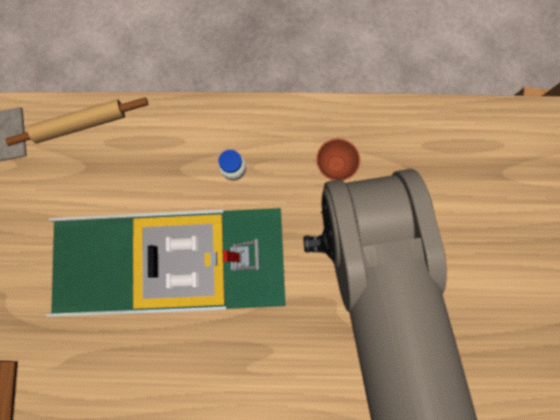

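Run:
```python
from h import *
p=cv2.imread('pics/top8.png')[225:295,205:295]; cv2.imwrite('pics/t8.png',cv2.resize(p,None,fx=8,fy=8,interpolation=2))
t=lambda y,z:proj('top',T(0,y,z))
lev=-.2
for lev in(-.3,-.2,-.1):
  for lp in(.85,):
    py=-.138-.024*np.sin(lev);pz=.137+.024*np.cos(lev); a=lev+lp
    B=T(0,-.001+py-.081*np.sin(a),pz+.081*np.cos(a)); L=T(0,-.001-.138-.085*np.sin(lev),.137+.085*np.cos(lev))
    print(lev,'bar',proj('top',B).round(1),proj('side',B).round(1),'tip',proj('top',L).round(1),proj('side',L).round(1))
for n in('top','side'):
    for a,c,m in blobs(masks(cv2.imread(f'pics/{n}8.png'))['red'],30):
        pts=np.argwhere(m)[:,::-1]; print(n,a,c,pts.min(0),pts.max(0))
```

```text
-0.3 bar [251.9 253.9] [303.9 225.6] tip [222.2 255.6] [290.8 253. ]
-0.2 bar [256.6 253.8] [305.6 223.5] tip [226.1 255.4] [292.6 248.9]
-0.1 bar [261.1 253.8] [307.2 221.9] tip [230.3 255.1] [294.5 245.1]
top 126 [230.41269841 256.21428571] [224 251] [238 260]
side 43 [292.53488372 250.46511628] [287 248] [298 253]
```

View pics/t8.png

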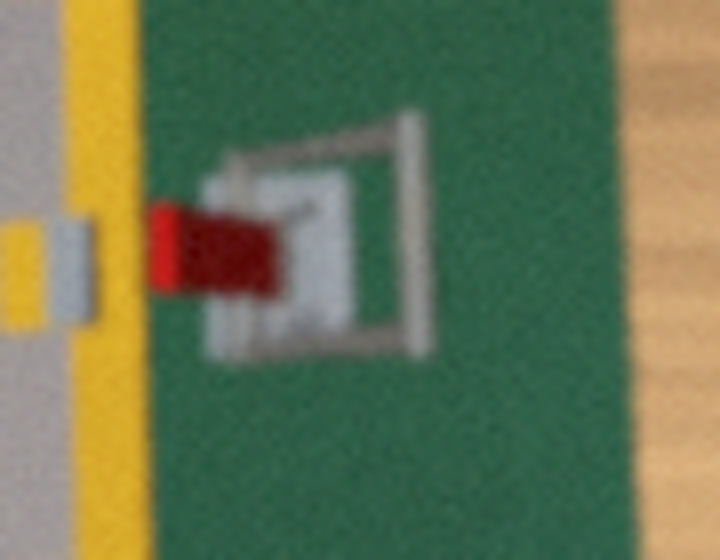

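Run:
```python
from h import *
s=env.get_state()
q=kin.inverse_kinematics(T(0,-.25,.36),down(PSI)); print(np.round(q,2))
env.reach(T(0,-.25,.36),down(PSI)); s=st(); 
env.movel(T(0,-.245,.285),.15); st()
print(env.movel(T(0,-.128,.303),.08,stop_force=12)); st()
env.dwell(.5); env.movel(T(0,-.145,.38),.15); env.movel(T(0,-.30,.40),.25)
snap('side','side9'); snap('top','top9'); st()
p=cv2.imread('pics/side9.png')[180:400,140:400]; cv2.imwrite('pics/s9.png',cv2.resize(p,None,fx=2.7,fy=2.7,interpolation=2))
```

```text
[ 0.86  0.3  -0.93  1.8   0.26  1.17 -0.09]
t 41.7 tcp [ 0.5141 -0.1067  0.36  ] op 0.0000 F [ 0.1 -0.2 -0.5]
t 42.4 tcp [ 0.5142 -0.1015  0.2856] op -0.0001 F [ 0.4 -0.3  0.3]
False
t 44.0 tcp [0.5066 0.0147 0.3028] op 0.0003 F [0.9 0.4 0.3]
t 46.1 tcp [ 0.5171 -0.1538  0.3998] op 0.0000 F [ 0.4  1.4 -0.1]
```

View pics/s9.png

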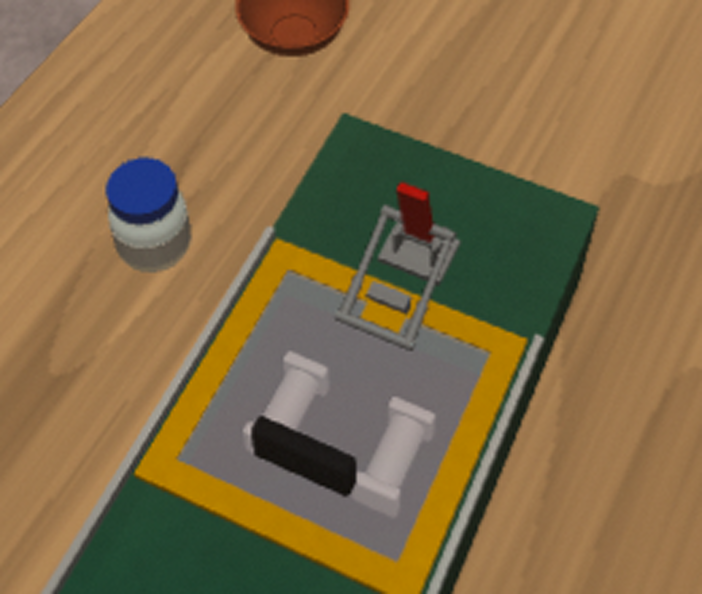

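View pics/top9.png

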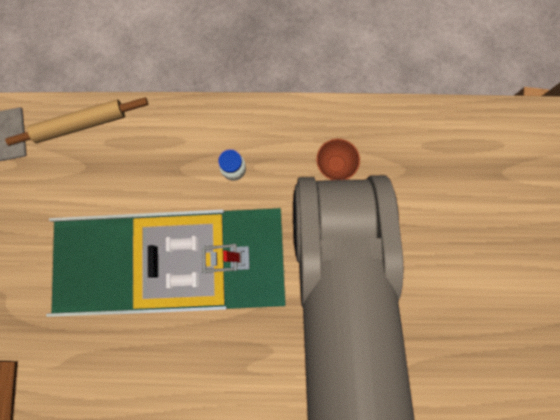

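The loop lies around the hook with its bar on the guard side, near (375,325) in the crop. Now I push the lever over.

```bash
cat > lever.py <<'E'
from h import *
def tcp(th,r=.073,off=.004):
    y=-.138-.001-r*np.sin(th)+off*np.cos(th); z=.137+r*np.cos(th)+off*np.sin(th)
    return T(0,y+.011,z+.0726)
E
python3 - <<'E'
from lever import *
env.reach(T(0,-.07,.40),down(PSI)); env.movel(T(0,-.07,.285),.15); st()
for th in(-.1,.1,.3,.5,.7):
    r=env.movel(tcp(th),.06,stop_force=18); s=env.get_state(); print(th,r,np.round(s['force'],1))
    if r: break
snap('side','side10')
p=cv2.imread('pics/side10.png')[180:400,140:400]; cv2.imwrite('pics/s10.png',cv2.resize(p,None,fx=2.7,fy=2.7,interpolation=2))
E
```

```text
t 47.9 tcp [0.5036 0.0732 0.2858] op -0.0003 F [0.9 0.6 0. ]
-0.1 False [ 0.6 -0.1 -0.3]
0.1 False [ 0.  -0.3 -0.5]
0.3 False [-0.5 -0.3  0.2]
0.5 False [-0.9  0.3  0.2]
0.7 False [ 0.1  0.1 -0.3]
```

View pics/s10.png

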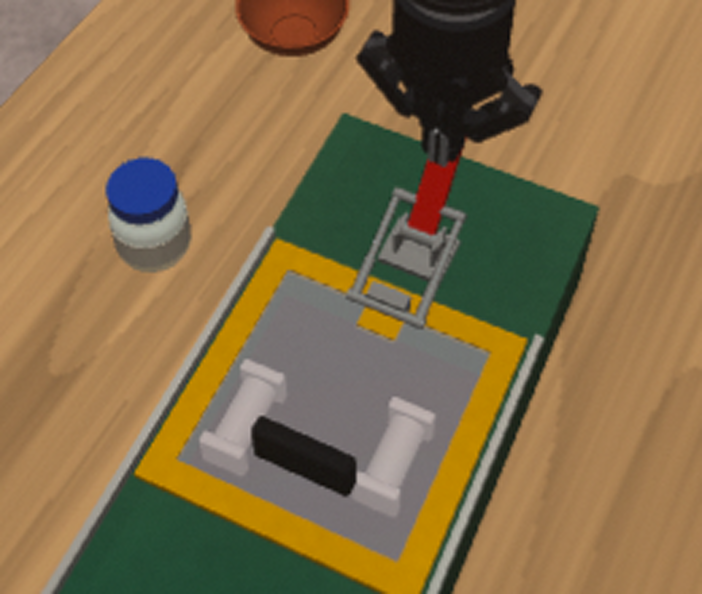

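The bar is now at the hook, and one tub prop was knocked aside but still lies flat inside. I continue past centre.

Run:
```python
from lever import *
for th in(.9,1.05,1.2,1.3,1.4,1.5,1.6,1.7,1.76):
    r=env.movel(tcp(th),.05,stop_force=25); s=env.get_state(); print(th,r,np.round(s['force'],1),np.round(np.array(s['tcp_pos'])-tcp(th),4))
    if r: break
st(); q=env.get_state()['tcp_pos']
env.movel([q[0],q[1],.36],.2); env.reach([.55,-.35,.40],down(PSI)); 
snap('side','side11'); snap('top','top11')
p=cv2.imread('pics/side11.png')[180:400,140:400]; cv2.imwrite('pics/s11.png',cv2.resize(p,None,fx=2.7,fy=2.7,interpolation=2))
p=cv2.imread('pics/top11.png')[225:295,205:295]; cv2.imwrite('pics/t11.png',cv2.resize(p,None,fx=8,fy=8,interpolation=2))
st()
```

```text
0.9 False [0.  0.3 0.6] [-0.0002 -0.0003 -0.0003]
1.05 False [ 0.4 -0.3 -0.6] [-0.0002 -0.0003 -0.0004]
1.2 False [ 0.   1.1 -1. ] [-0.0002 -0.0002 -0.0004]
1.3 False [-0.3  0.3 -0.2] [-0.0002 -0.0002 -0.0004]
1.4 False [ 0.2  0.1 -0.6] [-0.0002 -0.0001 -0.0004]
1.5 False [ 0.8 -1.3  0.7] [-0.0002 -0.0001 -0.0004]
1.6 False [-0.5 -0.3  0.2] [-0.0002 -0.     -0.0004]
1.7 False [-2.  -1.4 10.1] [0.0009 0.0002 0.001 ]
1.76 False [-14.9  -4.   46.7] [0.0013 0.0001 0.0042]
t 53.4 tcp [ 0.5123 -0.057   0.204 ] op 0.0003 F [-14.9  -4.   46.7]
t 55.6 tcp [ 0.5507 -0.3473  0.4002] op 0.0002 F [ 0.3  0.6 -0.2]
```

View pics/s11.png

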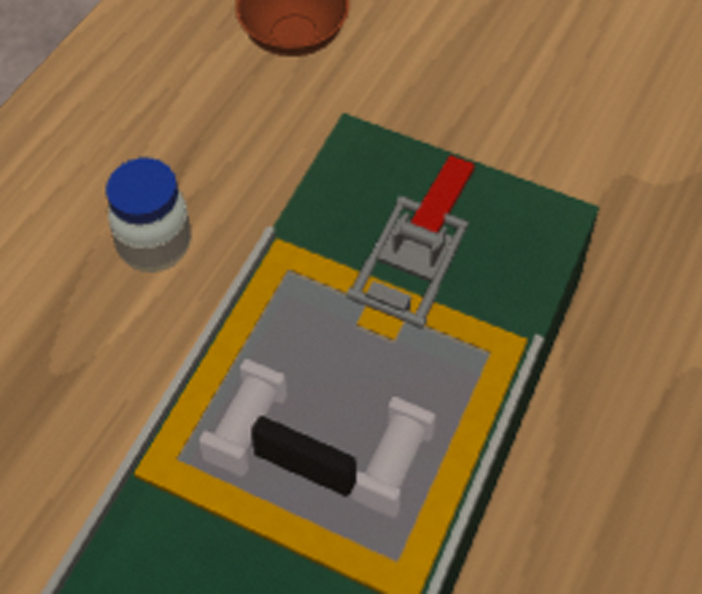

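View pics/t11.png

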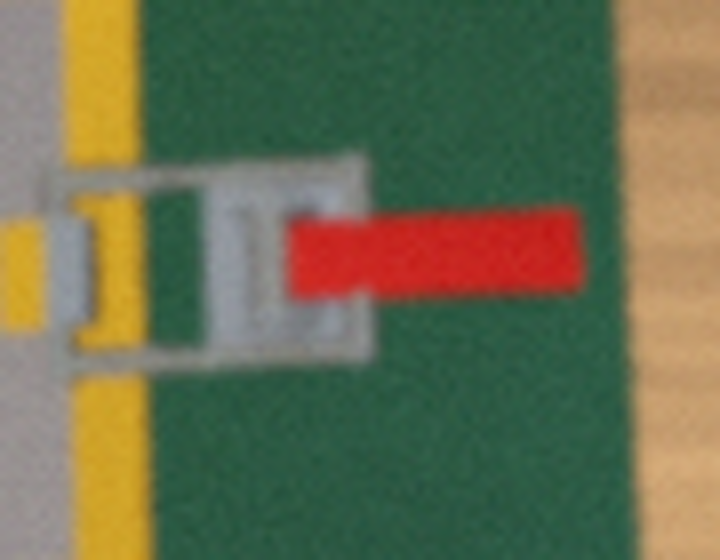

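View pics/top11.png

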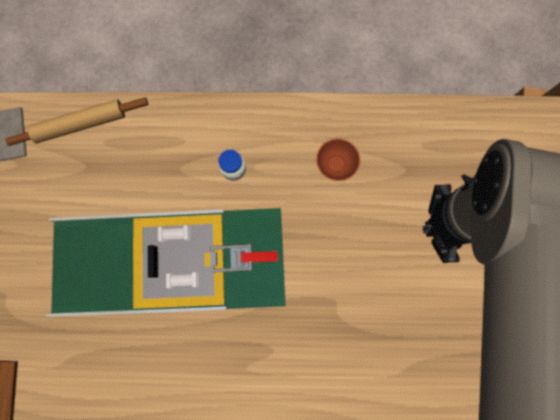

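Run:
```python
from h import *
for nm,y,z in(('hooked',-.079,.125),('onlip',-.079,.146)):
    for x in(-.03,.03): P=T(x,y,z); print(nm,x,proj('side',P).round(1),proj('top',P).round(1))
for th in(1.4,1.6,1.72):
    P=T(0,-.139-.085*np.sin(th)+.004*np.cos(th),.137+.085*np.cos(th)+.004*np.sin(th)); print(th,proj('side',P).round(1),proj('top',P).round(1))
p=cv2.imread('pics/side11.png')[270:315,255:315]; cv2.imwrite('pics/s12.png',cv2.resize(p,None,fx=12,fy=12,interpolation=2))
a,b=[masks(cv2.imread(f'pics/top{i}.png'))['yellow'] for i in(8,11)]
for m in(a,b):
    pts=np.array([onplane('top',q,.121)[:2] for q in np.argwhere(m)[:,::-1]]); print(cv2.minAreaRect(pts.astype(np.float32)))
for i in('0','11'):
    p=cv2.imread(f'pics/top{i}.png'); print([c.round(1) for a,c,m in blobs(masks(p)['blue'],40)],[ (c.round(1),a) for a,c,m in blobs((lambda h:((h[...,0]<9)&(h[...,1]>150)))(cv2.cvtColor(p,cv2.COLOR_BGR2HSV)),400)])
```

```text
hooked -0.03 [296.5 299.9] [212.8 272.5]
hooked 0.03 [268.2 288.4] [212.2 245.3]
onlip -0.03 [296.9 294.4] [211.2 272.3]
onlip 0.03 [268.1 282.7] [210.6 244.5]
1.4 [311.1 231. ] [276.8 255. ]
1.6 [311.  235.3] [277.9 255.5]
1.72 [310.6 238.3] [277.8 255.7]
((0.4987177848815918, 0.14223507046699524), (0.19595737755298615, 0.1980816274881363), 3.273855447769165)
((0.49893051385879517, 0.14306750893592834), (0.19612841308116913, 0.19748856127262115), 3.223031520843506)
[array([229.5, 160.7])] [(array([337.8, 159.4]), np.int32(1140))]
[array([229.7, 160.8])] [(array([337.8, 159.3]), np.int32(1158))]
```

View pics/s12.png

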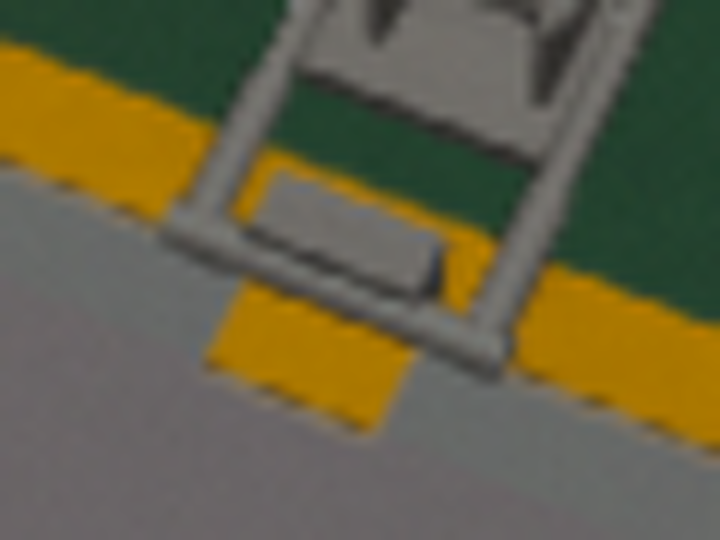

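Bar ends at (269,289) and (297,300) match the hooked prediction within 1 px. The lever tip matches 1.72, and the jar and bowl haven't moved.

Run:
```python
from h import *
print(look('top12')); st(); job.job_done()
```

```text
[]
t 55.6 tcp [ 0.5506 -0.3477  0.4003] op -0.0003 F [ 0.4 -0.3 -0.2]
the job is handed in; nothing more can be done
```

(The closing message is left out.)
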